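# Bearing into the pail, pail onto the hook

### The arm

A 6-joint arm with a two-finger parallel gripper is mounted at the origin on a cart in front of the work surface, level with it; the furniture and walls round the work are solid. World frame = base frame: x ahead of the robot, y to its left, z up, the work surface at z = 0. Lengths are in m, angles in degrees, forces in N, time in s.
With the tool pointing down it reaches from about 0.3 to 0.75 m from the base axis. Payload 8.5 kg.
Tool frame: the origin (TCP) lies at the very end of the fingers, on their centre line; the grasp point (between the pads) lies 19 mm behind it; z points along the fingers, y is the line along which they close (so a half turn about z gives the same grasp; the last joint's range is limited). The gripper opens to 85 mm and grips with 20 to 120 N. Pads are 22 mm wide; open, the fingers measure 114 mm over their backs; the gripper's body (76 mm by 85 mm) begins 54 mm behind the grasp point. The pads swing forward as they close: fully open they stand 13 mm farther back than shut.
Start: joints at [-82.638, 21.807, 74.336, -0, 83.858, -12.336], TCP at [0.185, -0.518, 0.203] pointing down, gripper open.
Joint ranges: [-178.18, 178.18], [-50.72, 133.34], [12.68, 142.11], [-81.47, 261.47], [9.98, 163.14], [-165.26, 165.26]. Speed limits (degrees/s): [136.94, 136.94, 180, 180, 180, 180].

### API

Orientations are given as a 3x3 rotation matrix whose columns are the frame's x, y, z axes.
In Python, from rig import env, optics, spotter gives the robot as it stands.
- The arm moves only by the shell command python3 -m crank 'ROWS' [FORCE]. ROWS is JSON, one flat list of numbers, 5 for each row, row after row: the finger opening in cm, from 0 to 8.54, then the shift along the tool's x, y, z in cm, then the turn about the tool's z in rad. A call has exactly 8 rows; each row shifts and turns the commanded pose from where the row before left it, along the tool's axes as they then stand; what a row does not reach is not made up. A row lasts 1/12 s, in which the tool goes at most 41.7 mm and 7.16 degrees, less where a joint would pass 70% of its speed; a pose out of reach is approached as far as the arm can. A call is refused whole if a number of a shift passes 4.17 or a number of a turn 0.125, either way. A call with a gripper value outside its range is refused whole. The fingers move at their own pace and stop on an object; FORCE is the grip in N (left out, the last holds). Time passes only in rows, so rows that do not move let the fingers close, or fill a call up. It gives the time, the measured TCP pose, the force, the opening and the grip force at its end, in the units of the state.
- env.observe(): the state, without advancing time (a new reading comes with each control period).
- optics.get_image(name): name is "side" or "top"; returns a dict with "color" (480x640x3 uint8, red, green, blue), "intrinsics" (3x3 intrinsics, pixels), "pose" (4x4, takes a point from camera to world coordinates). Camera axes: x right, y up, looking along -z (the intrinsics and any distortion apply to the point x, -y, -z); pixel columns grow to the right and rows downward; lengths in m; the calibration is good to about 2 mm. A picture is of the moment at which its call begins. There is no depth.
- env.close_job(): hands the job in; it is judged then, once.
Trained networks look in a picture, given as the dict that the camera call returned (one of the last four; its "shot" number tells which), for a name from the list of things; names that differ only in an ending like _2 or _b are one class to them, and where a whole thing is asked for, a point or a joint stands for the part that bears it (a point fixed in the world has none). Each returns a list of dicts, best first, with "score" (0 to 1); they miss things now and then, are a little off and sometimes report something else, mostly with a low value. They report only what shows in the picture. A call takes as long as a camera call. They do not tell look-alikes from the thing itself.
- spotter.look_for(picture, query): "at" ([column, row] as shares, 0 to 1, of the picture: columns of its width, rows of its height, amid what is visible of it).
The state is a dict: "time_s": time; "q": joint angles; "qvel": joint speeds; "joint_efforts": joint torques, N m; "position": TCP position; "tool_rot": TCP orientation; "ft_force": force on the tool from outside, world axes, zero at the start; "wrist_torque": the same for the moment, N m; "grip_width": finger opening in m; "gripper_force": force on a finger pad.
Only numpy, scipy, OpenCV 4.12 (cv2) and the standard library are available. Lean on these libraries where they do the work, as an engineer would, in place of code of your own. Each camera call takes 0.05 s, during which the arm holds its last target. There are 200 camera calls.

### The job

Put the loose ball bearing into the small steel pail, then swing the pail's flat-lying bail handle up to upright while the pail still stands on the bench. Then carry the pail upright by the bail and hang it on the yellow hook of the blue-footed stand, the bare middle of the bail resting in the hook, the bearing still inside, hanging still and let go. Do not spill or tip the pail, and leave the capacitor, black tape roll, orange clamp and blue pen where they are.

Things in the scene. Friction and masses are not known exactly. Their poses are not given: they have to be found in the camera images.
- pail: Small open round steel pail, 75 mm high, outer diameter 88 mm at the rim and 80 mm at the foot, wall 3 mm, inner floor 4 mm above the underside, 0.4 kg (varies by about a quarter). Origin: centre of the underside; z up through the mouth. Its bail swings on two ears at y = +50 and -50 mm, z = 66 mm; the pivot line is parallel to y. The flat-lying bail stretches to the pail's -x side.
- bail (a joint): Angle of the bail on the pail: 0 = lying flat (level, crest on the pail's -x side, starts at 0 to 0.15), 1.57 = upright over the pail, 3.14 = flat on the +x side. Light friction (0.026 N m) holds the 28 g bail wherever it is left; once the pail is lifted it hangs nearly level by its own weight.
- bail_mid (a point): Centre of the bare middle of the bail's straight crossbar, 88 mm from the pivot line. The bail is a squared U of 6 mm dark wire, 100 mm wide; its crossbar is parallel to the pail's y and straight for 76 mm. The bare middle is 28 mm long, between two red sleeves 10 mm thick. Lying flat, the crossbar is 44 mm out from the rim; upright, its axis is 154 mm above the pail's underside and 79 mm above the rim.
- sleeve_a (a point): Centre of the red sleeve (10 mm thick, 22 mm long) on the bail's crossbar at the pail's +y side, 25 mm from the middle; turns freely on the wire, so that the bail swings easily while the sleeve is pinched; a place to pinch the bail.
- sleeve_b (a point): The same on the pail's -y side, 25 mm from the middle.
- hook_stand: Fixed stand: blue foot plate 145 x 70 x 8 mm (x from -35 to +110 mm), an upright 16 mm post at x = +85 mm (topmost point 245 mm above the bench) and a hook bent from yellow-painted flat steel bar (12 mm wide along y, 8 mm thick) that runs level from the post towards -x, dips into a V-shaped seat and turns up to a tip. Origin: on the bench straight below the seat; -x is the direction in which the hook points (roughly towards the robot, turned up to 0.3 rad), z up.
- hook_seat (a point): Where the axis of the bail's crossbar lies when it hangs in the hook, crossbar parallel to the stand's y: 215 mm above the bench. The hook's tip is at x = -24 mm and 28 mm higher than this point (top of its rounded end); the level arm behind the seat begins at x = +28 mm and its top is 24 mm higher; the bar's underside in the seat is 16 mm lower. The seat is open from above between tip and arm.
- bearing: Loose steel ball bearing, 35 mm outer diameter, 11 mm thick, lying flat on the bench. Origin: centre of its underside, z along its axis.
- capacitor: Standing cream motor capacitor with short wires, 35 mm diameter, 82 mm high; a bystander. Origin: centre of its underside.
- tape: Black tape roll lying flat, 66 mm diameter, 18 mm high; a bystander. Origin: centre of its underside.
- clamp: Orange spring clamp on its side, 43 x 91 x 20 mm, long along its y; a bystander. Origin: centre of its underside.
- pen: Blue pen, 142 mm long along its y, 9 mm thick; a bystander. Origin: centre of its underside.
There are look-alikes about, which are no part of the job. Of the things like the bearing, leave any that is brown or pink; of the rest the smaller one is meant.

How it is judged:
By the outcome, as a careful person would: the job done as asked, in the order asked, and still so for the second after the job is handed in, with the robot touching nothing.
It also fails if it takes over 72 s, if anything falls off the work surface, if the arm or the gripper's body presses on something with over 40 N, if the wrist force passes 120 N, or if a joint passes its speed limit or range.

## Working session

There is one attempt and no reset: what is moved stays moved. The work goes in short steps, Python scripts to look and compute and a shell command to move; the robot and the scene stay as the last step left them, time stands still between calls to the robot, and variables do not carry over. Pictures are saved under pics/ and viewed, at most 10 in all, crops included, and the job is handed in when it is done.

```bash
mkdir -p pics; ls; cat > h.py <<'E'
import numpy as np, cv2
from rig import env, optics, spotter
def ray(P,px):
    K=np.array(P["intrinsics"]);T=np.array(P["pose"])
    d=np.linalg.inv(K)@[px[0],px[1],1.]; d=np.array([d[0],-d[1],-d[2]])
    return T[:3,3],T[:3,:3]@d
def onz(P,px,z):
    o,d=ray(P,px); return o+d*(z-o[2])/d[2]
def proj(P,X):
    K=np.array(P["intrinsics"]);T=np.array(P["pose"])
    c=T[:3,:3].T@(np.array(X)-T[:3,3]); p=K@[c[0],-c[1],-c[2]]; return p[:2]/p[2]
def tri(P1,a,P2,b):
    o1,d1=ray(P1,a);o2,d2=ray(P2,b)
    s=np.linalg.lstsq(np.c_[d1,-d2],o2-o1,rcond=None)[0]
    p,q=o1+s[0]*d1,o2+s[1]*d2
    return (p+q)/2,np.linalg.norm(p-q)
def save(P,n,crop=None,f=1):
    im=P["color"][:,:,::-1]
    if crop: im=im[crop[1]:crop[3],crop[0]:crop[2]]
    cv2.imwrite("pics/"+n,cv2.resize(im,None,fx=f,fy=f,interpolation=cv2.INTER_CUBIC))
E
python3 - <<'E'
from h import *
np.set_printoptions(precision=4,suppress=True)
for n in("top","side"):
    P=optics.get_image(n); save(P,n+"1.png"); print(n,P.keys(),P["pose"],P["intrinsics"])
    for q in("pail","bail","bail_mid","sleeve_a","hook_stand","bearing","capacitor","tape","clamp","pen"):
        r=spotter.look_for(P,q)
        print(q,[(np.round(np.array(d["at"])*[640,480],0).tolist(),round(d["score"],2),np.round(onz(P,np.array(d["at"])*[640,480],0)[:2],3).tolist()) for d in r])
s=env.observe();print(s["tool_rot"],s["time_s"])
E
```

```text
pics
top dict_keys(['color', 'intrinsics', 'pose', 'shot']) [[-0.0102  0.9886 -0.1501  0.3727]
 [-0.9998 -0.0128 -0.0164  0.1319]
 [-0.0181  0.1499  0.9885  1.2359]
 [ 0.      0.      0.      1.    ]] [[515.1864   0.     312.6775]
 [  0.     515.1864 238.5819]
 [  0.       0.       1.    ]]
pail [([256.0, 248.0], 0.79, [0.539, 0.289])]
bail [([240.0, 277.0], 0.55, [0.47, 0.328])]
bail_mid [([307.0, 281.0], 0.7, [0.459, 0.167]), ([256.0, 283.0], 0.64, [0.455, 0.289])]
sleeve_a [([270.0, 279.0], 0.56, [0.464, 0.257])]
hook_stand [([373.0, 223.0], 0.88, [0.597, 0.005])]
bearing [([329.0, 260.0], 0.62, [0.508, 0.112]), ([418.0, 267.0], 0.58, [0.488, -0.1]), ([210.0, 282.0], 0.57, [0.458, 0.4]), ([310.0, 283.0], 0.56, [0.452, 0.161])]
capacitor [([307.0, 222.0], 0.74, [0.601, 0.165]), ([268.0, 278.0], 0.31, [0.465, 0.261])]
tape [([301.0, 200.0], 0.88, [0.657, 0.179])]
clamp [([268.0, 297.0], 0.49, [0.421, 0.261])]
pen [([374.0, 300.0], 0.79, [0.411, 0.008])]
side dict_keys(['color', 'intrinsics', 'pose', 'shot']) [[ 0.9575  0.1836 -0.2225  0.3426]
 [-0.2883  0.5829 -0.7597 -0.5448]
 [-0.
[... 216 characters left out ...]
, 234.0], 0.68, [0.48, 0.347])]
bail_mid [([270.0, 235.0], 0.9, [0.472, 0.346])]
sleeve_a [([275.0, 238.0], 0.64, [0.479, 0.335])]
hook_stand [([403.0, 240.0], 0.6, [0.738, 0.245]), ([278.0, 292.0], 0.46, [0.449, 0.169])]
bearing [([321.0, 301.0], 0.88, [0.521, 0.12]), ([332.0, 398.0], 0.87, [0.479, -0.085]), ([279.0, 290.0], 0.56, [0.453, 0.174]), ([256.0, 223.0], 0.5, [0.45, 0.401])]
capacitor [([353.0, 265.0], 0.84, [0.609, 0.2])]
tape [([273.0, 234.0], 0.74, [0.478, 0.349]), ([383.0, 264.0], 0.69, [0.67, 0.186])]
clamp [([249.0, 258.0], 0.89, [0.415, 0.283])]
pen [([275.0, 364.0], 0.64, [0.409, 0.004])]
[[ 0.9415  0.3371  0.0001]
 [ 0.3371 -0.9415 -0.    ]
 [ 0.0001  0.     -1.    ]] 1.1
```

View images.

```bash
python3 - <<'E'
import cv2
t=cv2.imread("pics/top1.png")[160:330,180:450]; s=cv2.imread("pics/side1.png")[150:430,190:470]
cv2.imwrite("pics/t2.png",cv2.resize(t,None,fx=2.96,fy=2.96,interpolation=cv2.INTER_CUBIC))
cv2.imwrite("pics/s2.png",cv2.resize(s,None,fx=2.1,fy=2.1,interpolation=cv2.INTER_CUBIC))
E
```

```text
(no output)
```

View pics/t2.png

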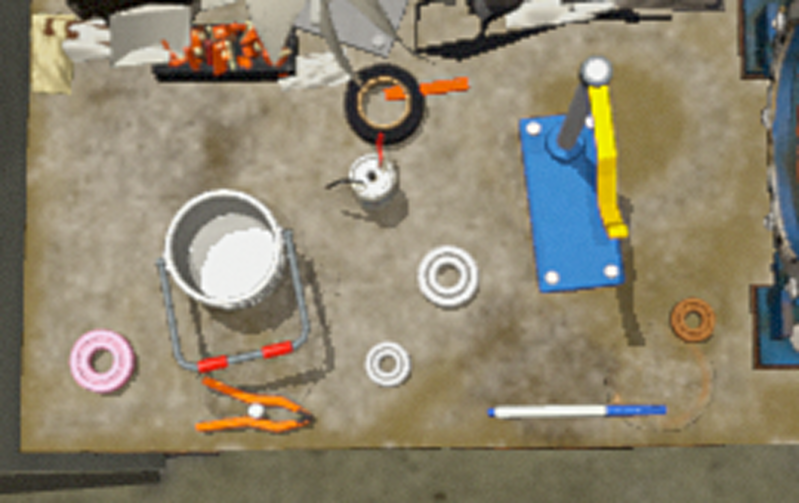

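View pics/s2.png

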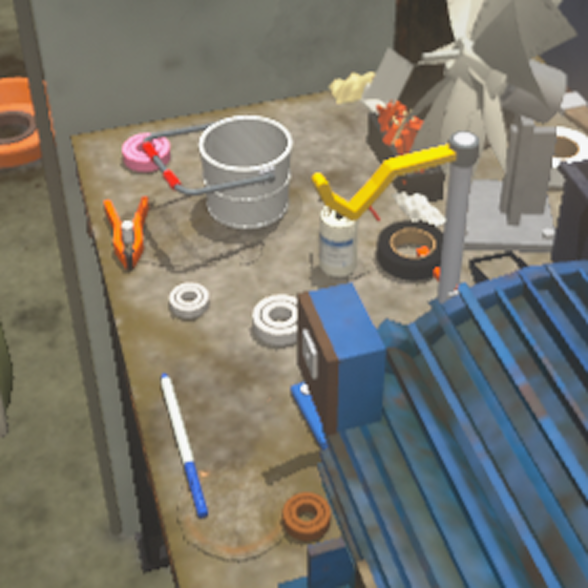

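```bash
cat >> h.py <<'E'
def red(P):
    hsv=cv2.cvtColor(P["color"],cv2.COLOR_RGB2HSV); h,s,v=cv2.split(hsv)
    m=(((h<4)|(h>174))&(s>170)&(v>90)).astype(np.uint8)
    n,l,st,c=cv2.connectedComponentsWithStats(m,connectivity=8)
    return [(c[i],st[i,4]) for i in range(1,n) if st[i,4]>=8]
def togo(target,yaw=None):
    s=env.observe();R=np.array(s["tool_rot"]);p=np.array(s["position"])
    return R.T@(np.array(target)-p)*100
E
python3 - <<'E'
from h import *
np.set_printoptions(precision=4,suppress=True)
T=optics.get_image("top");S=optics.get_image("side")
print("red top",red(T));print("red side",red(S))
print("bearing",onz(T,(311.1,282.6),.011),onz(S,(280,292.9),.011))
print("pail rim c",onz(T,(256,244.5),.075))
def c(P,a,f,o): return np.array(a)/f+o
to=np.array([180,160]);so=np.array([190,150])
for n,a in dict(c1=(519,120),c2=(541,291),c3=(622,284)).items(): print(n,onz(T,np.array(a)/2.96+to,.008))
# hook: tip centre top / post top
for n,a,b,in (("tip",(617,231),(319,178)),("posttop",(596,70),(463,148)),("armstart",(600,90),(452,152))):
    print(n,tri(T,np.array(a)/2.96+to,S,np.array(b)/2.1+so))
top=cv2.resize(T["color"],(400,300));sd=cv2.resize(S["color"],(400,300))
b=cv2.resize(T["color"][255:310,280:345],(399,299),interpolation=cv2.INTER_CUBIC);y=cv2.resize(S["color"][205:270,330:420],(399,299),interpolation=cv2.INTER_CUBIC)
out=np.zeros((600,800,3),np.uint8);out[:300,:400]=top;out[:300,400:]=sd;out[300:599,:399]=b;out[300:599,400:799]=y
cv2.imwrite("pics/m3.png",out[:,:,::-1])
E
```

```text
red top [(array([536.3077,  14.7692]), np.int32(13)), (array([592.6216,  31.    ]), np.int32(37)), (array([551.7222,  46.3889]), np.int32(18)), (array([567.4444,  44.4444]), np.int32(9)), (array([458.5, 109. ]), np.int32(8)), (array([473.3, 115.9]), np.int32(10)), (array([474.0769, 123.0769]), np.int32(13)), (array([477.619 , 129.5238]), np.int32(21)), (array([542.25 , 136.125]), np.int32(8)), (array([413.2353, 150.8333]), np.int32(102)), (array([307.8333, 208.0833]), np.int32(12)), (array([602.6607, 268.4821]), np.int32(56)), (array([614.3951, 269.3827]), np.int32(81)), (array([618.6154, 263.0385]), np.int32(26)), (array([591.    , 269.6538]), np.int32(52)), (array([630.1765, 268.3529]), np.int32(17)), (array([273.4286, 277.7143]), np.int32(28)), (array([251.2353, 282.4706]), np.int32(34))]
red side [(array([260.9, 221. ]), np.int32(30)), (array([271.    , 234.5484]), np.int32(31)), (array([622.36  , 345.9333]), np.int32(75))]
bearing [0.4531 0.157  0.011 ] [0.4513 0.1535 0.011 ]
pail rim c [0.537  0.2805 0.075 ]
c1 [0.6515 0.0474 0.008 ]
c2 [0.5099 0.0328 0.008 ]
c3 [ 0.5148 -0.0327  0.008 ]
tip (array([0.5221, 0.001 , 0.2428]), np.float64(0.0011425152648449606))
posttop (array([0.6317, 0.0111, 0.2368]), np.float64(0.002964336063736208))
armstart (array([0.6199, 0.0083, 0.2373]), np.float64(0.0013034422043968566))
```

View pics/m3.png

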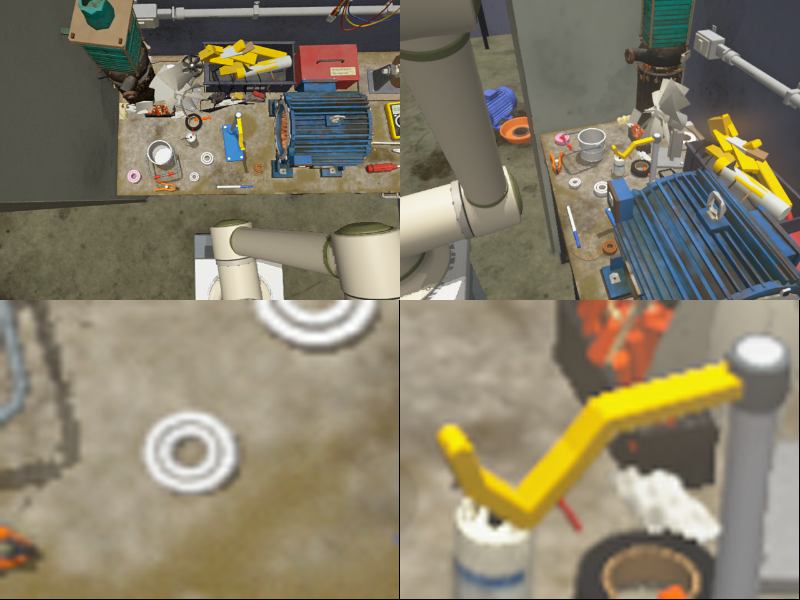

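```bash
python3 - <<'E'
from h import *
np.set_printoptions(precision=4,suppress=True)
T=optics.get_image("top");S=optics.get_image("side")
a=tri(T,(251.2,282.5),S,(260.9,221));b=tri(T,(273.4,277.7),S,(271,234.5));print(a,b)
d=a[0]-b[0];m=(a[0]+b[0])/2;print(np.linalg.norm(d),"yaw",np.degrees(np.arctan2(-d[0],d[1])),m)
th=np.arctan2(-d[0],d[1]);print("pail c from bail",m+.088*np.array([np.cos(th),np.sin(th),0]))
g=cv2.cvtColor(T["color"],cv2.COLOR_RGB2GRAY)
print("togo over bearing z.08",togo([.452,.155,.08]),env.observe()["position"],env.observe()["q"])
E
python3 -m crank '[8.5,0,0,-1,-0.12, 8.5,0,0,-1,-0.12, 8.5,-4,-1,0,-0.12, 8.5,-4,-1,0,-0.12, 8.5,-1,0,0,-0.12, 8.5,0,0,0,-0.12, 8.5,0,0,0,-0.12, 8.5,0,0,0,-0.12]' 30
```

```text
(array([0.449 , 0.2898, 0.0824]), np.float64(0.002249374759201492)) (array([0.4591, 0.24  , 0.083 ]), np.float64(0.0023897481819416247))
0.050855878199211606 yaw 11.412748562337223 [0.4541 0.2649 0.0827]
pail c from bail [0.5403 0.2823 0.0827]
togo over bearing z.08 [ 47.7812 -54.3558  12.3017] [ 0.1854 -0.5178  0.203 ] [-82.637   21.8088  74.3335  -0.0004  83.8581 -12.337 ]
time_s: 1.97
position: [0.1055, -0.5557, 0.2229]
tool_rot: [[0.269, 0.963, 0.0], [0.963, -0.269, 0.0], [0.0, -0.0, -1.0]]
ft_force: [0.2, 0.6, -0.6]
grip_width: 0.0848
gripper_force: 0.0
```

```bash
python3 -m crank '[8.5,0,0,-0.8,-0.117, 8.5,0,0,-0.8,-0.117, 8.5,0,0,-0.8,-0.117, 8.5,0,0,-0.8,-0.117, 8.5,1.5,1.5,0,0, 8.5,2.78,2.63,0,0, 8.5,2.78,2.63,0,0, 8.5,2.78,2.63,0,0]' 30
python3 -m crank '[8.5,2.78,2.63,0,0, 8.5,2.78,2.63,0,0, 8.5,2.78,2.63,0,0, 8.5,2.78,2.63,0,0, 8.5,2.78,2.63,0,0, 8.5,2.78,2.63,0,0, 8.5,2.78,2.63,0,0, 6,3.25,2.2,0,0]'
python3 - <<'E'
from h import *
print(togo([.452,.155,.08]),env.observe()["q"])
E
```

```text
time_s: 2.63
position: [0.18, -0.4398, 0.2548]
tool_rot: [[-0.188, 0.982, 0.0], [0.982, 0.188, 0.0], [0.0, 0.0, -1.0]]
ft_force: [0.7, -0.2, 0.3]
grip_width: 0.0851
gripper_force: 0.0
time_s: 3.3
position: [0.3398, -0.1778, 0.2552]
tool_rot: [[-0.189, 0.982, 0.001], [0.982, 0.189, -0.0], [-0.001, 0.001, -1.0]]
ft_force: [0.5, -0.6, 0.3]
grip_width: 0.0753
gripper_force: 0.0
[30.56909093 17.29449359 17.50895409] [-4.54632454e+01  2.29702753e+00  9.14635486e+01  6.36611664e-03
  8.61933712e+01 -5.63533799e+01]
```

```bash
python3 -m crank '[5,3.4,1.9,0,0, 5,3.4,1.9,0,0, 5,3.4,1.9,0,0, 5,3.4,1.9,0,0, 5,3.4,1.9,1,0, 5,3.4,1.9,1.5,0, 5,3.4,1.9,1.5,0, 5,3.4,1.9,1.5,0]'
python3 -m crank '[5,2.5,1.5,2,0, 5,0.9,0.6,3,0, 5,0,0,3.5,0, 5,0,0,3,0, 5,0,0,0,0, 5,0,0,0,0, 5,0,0,0,0, 5,0,0,0,0]'
python3 - <<'E'
from h import *
np.set_printoptions(precision=2,suppress=True)
print(togo([.452,.155,.002]))
T=optics.get_image("top");S=optics.get_image("side")
for P in(T,S):
    print([(np.array(d["at"])*[640,480],d["score"]) for d in spotter.look_for(P,"bearing")], proj(P,[.452,.155,.011]))
out=np.zeros((400,800,3),np.uint8)
out[:,:400]=cv2.resize(T["color"][240:320,270:350],(400,400),interpolation=cv2.INTER_CUBIC);out[:,400:]=cv2.resize(S["color"][220:340,220:340],(400,400),interpolation=cv2.INTER_CUBIC)
cv2.imwrite("pics/b4.png",out[:,:,::-1])
E
```

```text
time_s: 3.97
position: [0.4368, 0.1187, 0.1997]
tool_rot: [[-0.19, 0.982, 0.001], [0.982, 0.19, -0.0], [-0.0, 0.001, -1.0]]
ft_force: [0.3, -0.8, 0.8]
grip_width: 0.0501
gripper_force: 0.0
time_s: 4.63
position: [0.452, 0.1538, 0.0871]
tool_rot: [[-0.189, 0.982, 0.004], [0.982, 0.189, 0.0], [-0.0, 0.004, -1.0]]
ft_force: [-0.2, 0.7, 0.7]
grip_width: 0.0499
gripper_force: 0.0
[ 0.12 -0.01  8.51]
[(array([210.88, 281.38]), 0.66), (array([411.71, 262.99]), 0.43)] [311.94 283.04]
[(array([333.5 , 391.39]), 0.95), (array([321.09, 302.4 ]), 0.88), (array([278.91, 291.31]), 0.68), (array([268.1 , 224.11]), 0.53)] [280.21 292.29]
```

View pics/b4.png

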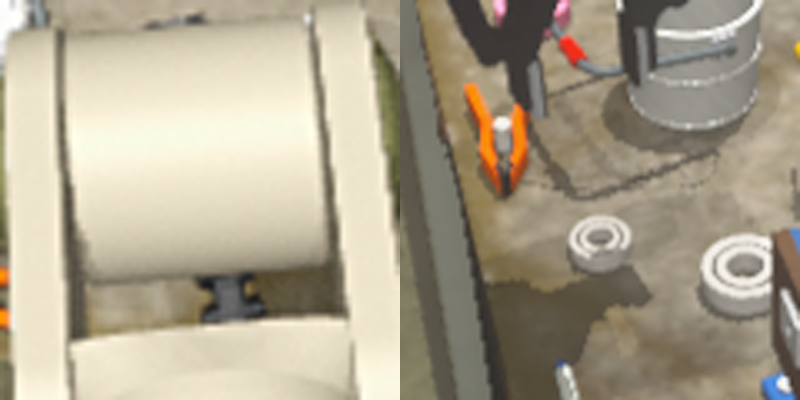

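```bash
python3 -m crank '[5,0,0,3,0, 5,0,0,3,0, 5,0.1,0,1.5,0, 5,0,0,0.9,0, 5,0,0,0,0, 3,0,0,0,0, 3,0,0,0,0, 3,0,0,0,0]' 40
python3 -m crank '[3,0,0,0,0, 3,0,0,0,0, 3,0,0,0,0, 3,0,0,-0.5,0, 3,0,0,-2,0, 3,0,0,-3,0, 3,0,0,-4,0, 3,0,0,-4,0]'
python3 -c "
from h import *
np.set_printoptions(precision=2,suppress=True)
print(togo([.5385,.2815,.16]))"
```

```text
time_s: 5.5
position: [0.4513, 0.1549, 0.0022]
tool_rot: [[-0.189, 0.982, 0.002], [0.982, 0.189, 0.0], [-0.0, 0.002, -1.0]]
ft_force: [0.5, -0.4, -0.1]
grip_width: 0.0299
gripper_force: 0.0
time_s: 6.17
position: [0.4498, 0.1548, 0.1378]
tool_rot: [[-0.189, 0.982, -0.002], [0.982, 0.189, -0.0], [0.0, -0.002, -1.0]]
ft_force: [1.0, 0.2, 0.1]
grip_width: 0.0299
gripper_force: 0.0
[10.76 11.1  -2.23]
```

```bash
python3 - <<'E'
from h import *
np.set_printoptions(precision=3,suppress=True)
S=optics.get_image("side");T=optics.get_image("top")
for P in(T,S):
    for d in spotter.look_for(P,"bearing"): p=np.array(d["at"])*[640,480];print(p,d["score"],onz(P,p,.008))
out=np.zeros((400,800,3),np.uint8)
out[:,:400]=cv2.resize(T["color"][240:320,270:350],(400,400),interpolation=cv2.INTER_CUBIC);out[:,400:]=cv2.resize(S["color"][220:340,220:340],(400,400),interpolation=cv2.INTER_CUBIC)
cv2.imwrite("pics/b5.png",out[:,:,::-1])
E
```

```text
[214.528 286.08 ] 0.82 [0.448 0.388 0.008]
[415.68  267.024] 0.47 [ 0.487 -0.093  0.008]
[275.776 290.88 ] 0.76 [0.445 0.164 0.008]
[334.72  393.792] 0.69 [ 0.484 -0.085  0.008]
[320.32  300.192] 0.63 [0.518 0.116 0.008]
[254.528 223.296] 0.62 [0.446 0.389 0.008]
[251.008 257.52 ] 0.57 [0.418 0.275 0.008]
```

View pics/b5.png

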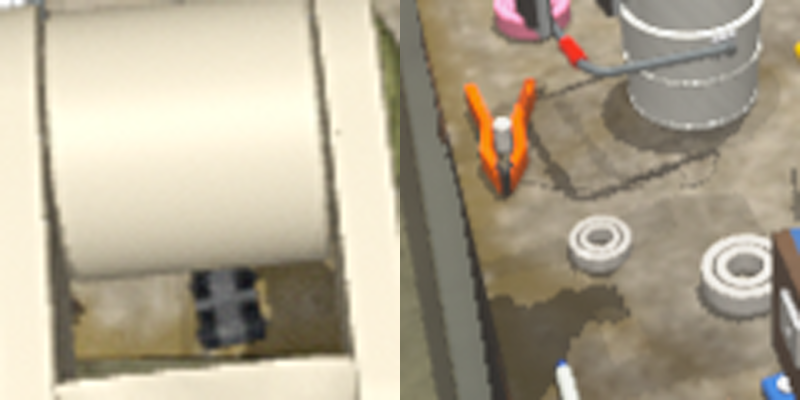

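```bash
python3 -m crank '[5,0,0.2,3,0, 5,0,0,4,0, 5,0,0,3.5,0, 5,0,0,1.5,0, 5,0,0,1,0, 5,0,0,0.3,0, 5,0,0,0,0, 5,0,0,0,0]' 40
python3 - <<'E'
from h import *
s=env.observe();p=np.array(s["position"]);R=np.array(s["tool_rot"]);print(p)
S=optics.get_image("side")
for u in(-1,1): print(proj(S,p+R[:,1]*.025*u))
save(S,"b6.png",(230,230,330,330),6)
E
```

```text
time_s: 7.03
position: [0.4524, 0.1552, 0.0031]
tool_rot: [[-0.189, 0.982, -0.001], [0.982, 0.189, -0.0], [0.0, -0.001, -1.0]]
ft_force: [0.7, 0.8, 0.7]
grip_width: 0.0502
gripper_force: 0.0
[0.45240553 0.15523463 0.00309472]
[268.28037103 299.69881276]
[292.84405039 290.83977154]
```

View pics/b6.png

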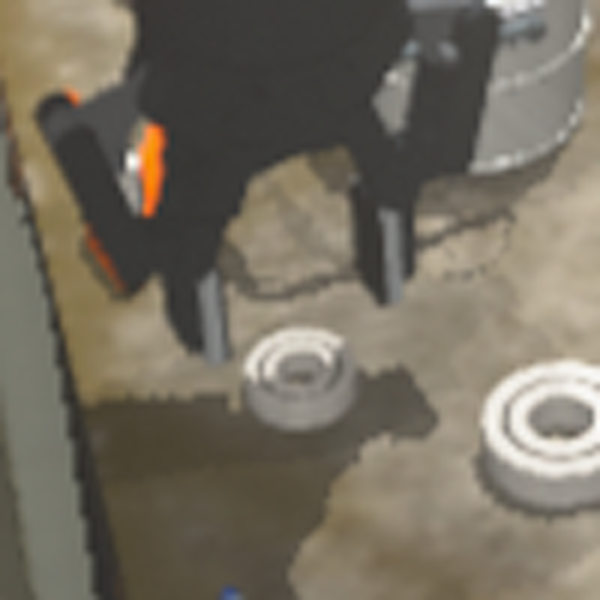

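```bash
python3 -m crank '[5,0,0,0.2,0, 5,0,0,0.2,0, 5,0,0,0.2,0, 5,0,0,0.2,0, 5,0,0,0.1,0, 5,0,0,0,0, 5,0,0,0,0, 5,0,0,0,0]' 40
python3 - <<'E'
from h import *
S=optics.get_image("side")
save(S,"b7.png",(230,230,330,330),6)
E
```

```text
time_s: 7.75
position: [0.4526, 0.1553, -0.0058]
tool_rot: [[-0.189, 0.982, 0.0], [0.982, 0.189, 0.0], [0.0, 0.0, -1.0]]
ft_force: [-0.3, 0.4, 0.1]
grip_width: 0.0498
gripper_force: 0.0
```

View pics/b7.png

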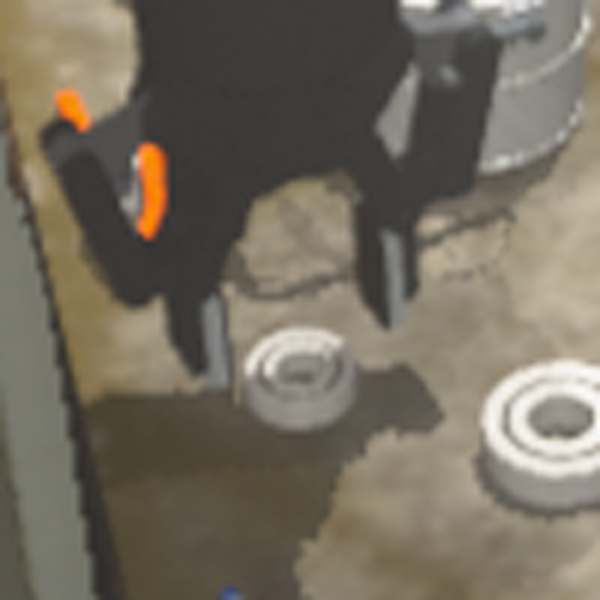

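```bash
python3 -m crank '[5,0,0,0.15,0, 5,0,0,0.15,0, 5,0,0,0.15,0, 5,0,0,0.15,0, 5,0,0,0,0, 5,0,0,0,0, 5,0,0,0,0, 5,0,0,0,0]' 40
python3 - <<'E'
from h import *
S=optics.get_image("side")
save(S,"b8.png",(230,230,330,330),4)
g=cv2.cvtColor(S["color"],cv2.COLOR_RGB2HSV)[278:302,258:304]
for r in S["color"][284:300,258:302].astype(int).sum(2)//3: print(' '.join('%3d'%v for v in r))
E
```

```text
time_s: 8.47
position: [0.4526, 0.1553, -0.0118]
tool_rot: [[-0.189, 0.982, 0.0], [0.982, 0.189, 0.0], [-0.0, 0.0, -1.0]]
ft_force: [-0.3, 0.2, -0.2]
grip_width: 0.0497
gripper_force: 0.0
 70  54  56  56  57  70 112 128 129  90 132 147 146 144 142 134 126 124 128 143 161 164 162 163 154 151 140 133 134 137 139 140 143 131  84  57  57 116 131 133 133 132 131 132
 74  53  56  57  56  61 108 127 129  93 135 151 152 142 136 129 126 152 192 206 210 211 209 208 206 205 191 163 141 138 140 142 144 145 106  66  58 116 128 130 130 128 128 130
 85  54  55  57  57  57 107 127 129  98 121 139 142 134 130 155 192 208 219 212 203 207 209 200 203 208 209 209 191 155 141 144 145 146 132  96  80 113 127 129 128 127 127 128
 91  53  55  57  57  57 106 126 129 102  99 124 131 128 153 205 222 204 201 212 210 212 210 207 212 203 179 197 185 146 139 143 144 143 142 126 118 123 130 131 131 131 132 129
 90  53  55  57  58  57  95 123 129 102  90 122 129 142 200 221 196 191 210 209 198 191 184 186 194 180 143 144 140 131 136 140 142 142 142 139 136 133 132 133 132 132 132 129
106  65  55  56  57  58  88 121 
[... 1203 characters left out ...]
  74  75  77  76  78  84 109 114 110  86  73  76 110 127 135 139 138 132 124 128 131 138 135 134 137 140 138 130 125 112  91  82  82  82  82  81  80  81  83  82  84  86  88
 71  72  74  76  77  77  79  93  93  85  79  77  77 101 121 131 137 139 138 137 143 146 147 146 143 141 139 135 130 121 101  85  82  83  83  83  82  81  82  83  83  86  86  86
 70  71  72  74  75  76  77  79  80  79  78  78  79  86 106 126 133 136 136 139 144 146 146 144 140 139 138 135 126 106  88  84  85  86  84  83  83  83  83  85  86  87  86  87
 67  69  71  71  71  73  75  76  79  79  80  81  80  80  87 110 128 135 135 136 141 143 143 142 140 138 138 125 105  87  85  86  87  86  85  82  83  83  85  86  88  87  89  92
```

```bash
python3 -m crank '[5,0,0,0.1,0, 5,0,0,0.1,0, 5,0,0,0.1,0, 5,0,0,0.1,0, 5,0,0,0.1,0, 5,0,0,0.1,0, 5,0,0,0,0, 5,0,0,0,0]' 40
python3 - <<'E'
from h import *
S=optics.get_image("side");p=np.array(env.observe()["position"])
print(proj(S,[.4525,.155,0]),proj(S,p))
save(S,"b8.png",(230,230,330,330),6)
E
```

```text
time_s: 9.18
position: [0.4525, 0.1552, -0.018]
tool_rot: [[-0.189, 0.982, -0.0], [0.982, 0.189, -0.0], [0.0, -0.0, -1.0]]
ft_force: [-0.5, -0.1, 1.7]
grip_width: 0.0505
gripper_force: 0.0
[280.86277461 296.49301698] [281.46592343 303.2159349 ]
```

View pics/b8.png

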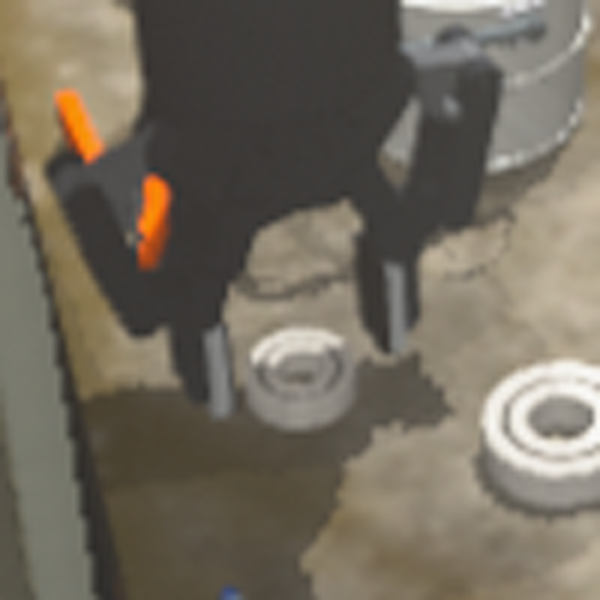

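```bash
python3 -m crank '[3,0,0,0,0, 3,0,0,0,0, 3,0,0,0,0, 3,0,0,0,0, 3,0,0,0,0, 3,0,0,0,0, 3,0,0,0,0, 3,0,0,0,0]' 40
```

```text
time_s: 9.9
position: [0.4528, 0.1553, -0.0178]
tool_rot: [[-0.189, 0.982, 0.001], [0.982, 0.189, 0.0], [-0.0, 0.001, -1.0]]
ft_force: [2.4, 0.5, 2.3]
grip_width: 0.0298
gripper_force: 1.0
```

```bash
cat >> h.py <<'E'
def cmap(P,x0,y0,x1,y1):
    c=P["color"][y0:y1,x0:x1].astype(int);g=c.mean(2);s=c.max(2)-c.min(2)
    for j,r in enumerate(g):
        print(y0+j,''.join('#' if v<66 else 'R' if c[j,i,0]>120 and c[j,i,1]<90 else 'o' if v>180 else 'g' if s[j,i]<22 and v>95 else '.' if v<95 else ' ' for i,v in enumerate(r)))
E
python3 - <<'E'
from h import *
S=optics.get_image("side")
print([(np.array(d["at"])*[640,480],d["score"]) for d in spotter.look_for(S,"bearing")])
cmap(S,250,262,320,308)
E
```

```text
[(array([331.776, 392.304]), 0.97), (array([308.224, 236.88 ]), 0.74), (array([321.088, 299.376]), 0.61), (array([277.696, 293.088]), 0.59), (array([276.032, 363.792]), 0.34)]
262 ....     .#################################....#########.ggggggggg    
263 ....      .################################....#########.ggg  ggg     
264 ....R      .###################...##########..#########.ggg  gggg     
265 .....  R   .################.gg  g.####################.g   ggg..     
266 #...   R   .##############.g      .####################gg  ...g  g    
267 #...  RR    #############g        g.##################.gg....         
268 ##..  RRR   .############         g.##################.gg             
269 ####RRRR    .############          g#################.                
270 #####RRR    ############.          g############..#..g                
271 ######.    .############.         g.###########..gg                   
272 #######     ############.         .###########..g                     
273 #######.   .############.         .##########.                        
274 ########...#########
[... 1825 characters left out ...]
..........      ooogooogg
299 ####...................gggggggggggggg................       oooogooogg
300 ########................gggggggggggg.......g........        oooogooogg
301 ####.####..................ggggg.........g    ..            gooogoooog
302 ##########...............................g                  goooggoooo
303 ###########..............................                   goooogoooo
304 ############.............................                   ggooooggoo
305 ############...........................                     gggooooogg
306 ############.###.....................                      gggggoooooo
307 ###########.##..##...................                      ggggggooooo
```

```bash
python3 -m crank '[2,0,0,0,0, 2,0,0,0,0, 2,0,0,0,0, 2,0,0,0,0, 2,0,0,0,0, 2,0,0,0,0, 2,0,0,0,0, 2,0,0,0,0]' 40
```

```text
time_s: 10.67
position: [0.4534, 0.1553, -0.0172]
tool_rot: [[-0.189, 0.982, 0.002], [0.982, 0.189, 0.0], [-0.0, 0.002, -1.0]]
ft_force: [1.4, 0.4, 7.4]
grip_width: 0.0203
gripper_force: 4.4
```

```bash
python3 - <<'E'
from h import *
S=optics.get_image("side")
print([(np.array(d["at"])*[640,480],d["score"]) for d in spotter.look_for(S,"bearing")])
cmap(S,255,276,310,304)
save(S,"b9.png",(245,255,325,315),10)
E
```

```text
[(array([331.52 , 393.408]), 0.87), (array([318.784, 302.784]), 0.56), (array([278.208, 295.296]), 0.54)]
276 ####################.      .#########.                 
277 ####################g    gg.###.gg..#.                 
278 ####################g gg.gg.###.ggg.#.                 
279 ####################.ggg   .####ggg.#.                 
280  .##################g      g####.gg.#.                 
281   .#################g      g.###.gg.#.                 
282   g.###############..      g.###.gg.#.                 
283    g.####. .#####.gggg     g.###.gg.##                 
284      ...    #####.gggg     g.###.gg ##                 
285            g#####.ggggoooooog###.ggg.#                 
286            g#####.ggggoooooog####ggg..                 
287            g.####.ggggoooooog.###ggg..                 
288            g.####.ggggoooooogg###gggg                  
289            g.####.ggg.gggggggg.##gggg                  
290             .####.ggg.gggggggg.##gggg                  
291              .####ggg.ggggggggg.#gggg   ggg            
292              .####ggggggggggggg...gg.........g         
293              g.###gggg.ggggggggggg............         
294          ... ..###gggg.ggggggggggg............g        
295 ..................gggg.gggggggggggg............g       
296 ................gggggggggggggggggg..............g      
297 ................gggggggggggggggggg...............g     
298 .................gggggggggggggggg.................     
299 ..................gggggggggggggg.................      
300 .#.................gggggggggggg................        
301 ####..................gggggg........g g  ..            
302 #####...............................g                  
303 #####................................
```

View pics/b9.png

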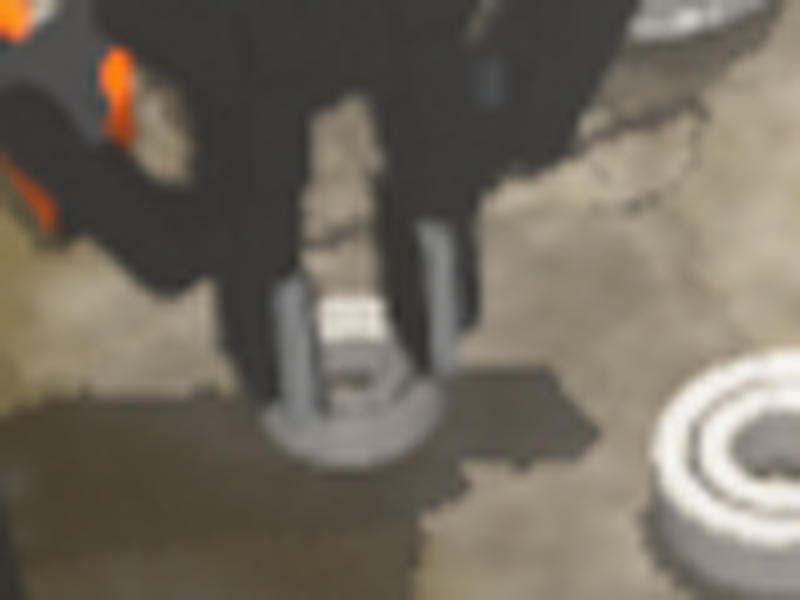

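```bash
python3 -m crank '[2,0,0,-1.2,0, 5.5,0,0,0,0, 5.5,0,0,0,0, 5.5,0,0,0,0, 5.5,0,0,0.7,0, 5.5,0,0,0.7,0, 5.5,0,0,0.3,0, 5.5,0,0,0.2,0]' 40
python3 -m crank '[5.5,0,0,0.2,0, 5.5,0,0,0,0, 3,0,0,0,0, 3,0,0,0,0, 3,0,0,0,0, 3,0,0,0,0, 3,0,0,0,0, 3,0,0,0,0]' 40
```

```text
time_s: 11.43
position: [0.452, 0.1552, -0.026]
tool_rot: [[-0.189, 0.982, -0.002], [0.982, 0.189, -0.0], [0.0, -0.002, -1.0]]
ft_force: [0.2, -0.6, 0.8]
grip_width: 0.0549
gripper_force: 0.0
time_s: 12.1
position: [0.4527, 0.1553, -0.0265]
tool_rot: [[-0.189, 0.982, 0.001], [0.982, 0.189, 0.0], [-0.0, 0.001, -1.0]]
ft_force: [-1.6, -0.1, 5.3]
grip_width: 0.0327
gripper_force: 39.9
```

```bash
python3 -m crank '[2.5,0,0,-0.5,0, 2.5,0,0,-2,0, 2.5,0,0,-3.5,0, 2.5,0,0,-3.5,0, 2.5,0,0,-3,0, 2.5,1,1,0,0, 2.5,2.1,2.1,0,0, 2.5,2.5,2.5,0,0]' 40
python3 -m crank '[2.5,2.5,2.5,0,0, 2.5,1.8,1.9,0,0, 2.5,0.8,0.8,0,0, 2.5,0,0,0,0, 2.5,0,0,0,0, 2.5,0,0,0,0, 2.5,0,0,0,0, 2.5,0,0,0,0]' 40
python3 - <<'E'
from h import *
np.set_printoptions(precision=2,suppress=True)
print(togo([.5385,.2815,.028]))
S=optics.get_image("side"); cmap(S,270,185,345,262)
E
```

```text
time_s: 12.77
position: [0.4971, 0.2209, 0.0993]
tool_rot: [[-0.188, 0.982, 0.001], [0.982, 0.188, -0.0], [-0.0, 0.001, -1.0]]
ft_force: [1.4, -0.1, -0.9]
grip_width: 0.0329
gripper_force: 39.9
time_s: 13.43
position: [0.5381, 0.28, 0.0984]
tool_rot: [[-0.188, 0.982, -0.0], [0.982, 0.188, -0.0], [-0.0, -0.0, -1.0]]
ft_force: [0.5, -0.1, -0.8]
grip_width: 0.0329
gripper_force: 40.0
[0.14 0.07 7.04]
185 ggggggggggggggg..gg.#####..g.ggggggggggg.####.gg.#ggggggggggggggggggggggggg
186 ggggggggggggggggggg.#####ggg.ggggggggggg.####.gg.#ggggggggggggggggggggggggg
187 ggggggggggggggggggg.#####ggg.ggggggggggg.####.gg.#ggggggggggggggggggggggggg
188 ggggggggggggggggggg.#####ggg goooooooogg.####.gg.#ggggggggggggggggggggggggg
189 ggggggggggggggggggg.#####ggg.gooooooooogg.###.gg.#ggggggggggggggggggggggggg
190 ggggggggggggggggggg.#####gggggoooooooggggg.##.gg.#ggggggggggggggggggggggggg
191 ggggggggggggggggggg.#####gggggooggggggggggg##.gg.#ggggggggggggggggggggggggg
192 ggggggggggggggggggg.#####.ggggggggggggggggg.#.ggggggggggggggggggggggggggggg
193 ggggggggggggggggggg.#####.ggggggggggggggggg.#.ggggggggg
[... 4759 characters left out ...]
.......gggggggggggggggggggggggggggggggggg                  oo
254        ...............gggggggggggggggggggggggggggggggg                   oo
255 .......................ggggggggggggggggggggggggggggg.                     o
256 .........................gggggggggggggggggggggggggggg                      
257 ...........................gggggggggggggggggggggg.gg                       
258 .............................gggggggggggggggg..ggggg                       
259 ..................................gggggg.......gggg                        
260 ................................... g...... ggggg                       g  
261 ...................................ggggggg..gggg                        gg
```

```bash
python3 - <<'E'
from h import *
np.set_printoptions(precision=4,suppress=True)
S=optics.get_image("side")
print(onz(S,(307.3,217.5),.075),onz(S,(304.5,194.5),.134),proj(S,[.5385,.2815,.075]),proj(S,[.538,.28,.134]))
E
```

```text
[0.5407 0.2838 0.075 ] [0.536 0.279 0.134] [306.5315 218.3212] [305.3861 194.0475]
```

```bash
python3 -m crank '[2.5,0.15,0.2,2,0, 2.5,0,0,2.5,0, 2.5,0,0,1.6,0, 2.5,0,0,0.9,0, 2.5,0,0,0.2,0, 2.5,0,0,0,0, 3.7,0,0,0,0, 4,0,0,0,0]' 40
python3 -m crank '[4.2,0,0,0,0, 4.2,0,0,0,0, 4.2,0,0,-1.5,0, 4.2,0,0,-3,0, 4.2,0,0,-3,0, 4.2,0,0,-3,0, 4.2,0,0,-3,0, 4.2,0,0,0,0]' 40
python3 - <<'E'
from h import *
np.set_printoptions(precision=4,suppress=True)
S=optics.get_image("side");print(red(S)); cmap(S,255,200,335,242)
E
```

```text
time_s: 14.2
position: [0.5407, 0.2828, 0.0274]
tool_rot: [[-0.189, 0.982, 0.002], [0.982, 0.189, 0.001], [0.0, 0.002, -1.0]]
ft_force: [-0.4, 0.4, -0.2]
grip_width: 0.0399
gripper_force: 0.0
time_s: 14.87
position: [0.5423, 0.2834, 0.1678]
tool_rot: [[-0.19, 0.982, 0.011], [0.982, 0.19, 0.003], [0.001, 0.011, -1.0]]
ft_force: [0.0, 0.5, 1.4]
grip_width: 0.042
gripper_force: 0.0
[(array([260.7857, 220.7143]), np.int32(28)), (array([270.9545, 234.5   ]), np.int32(22)), (array([622.4932, 345.8082]), np.int32(73))]
200 ggggggggggggggggggggggggggggggggggggggggggggggggg                               
201 gggggggggggggggggggggggggggggggggggggggggg                                      
202 gggggggggggggggggggggggggggggggggggg                                            
203 ggggggggggggggggggggggggggggggg                                                 
204 ggggggggggggggggggggggggg                                                       
205 ggggggggggggggggggg                           oooooooooooooo                    
206 ggggggggggggg                             ooooooooooooooooooooo     
[... 2279 characters left out ...]
ggggggggggggggggggggog      
234              RRRRRR             ggggggggggggggggggggggggggggggggggggggggog      
235               RRRRRR            ggggggggggggggggggggggggggggggg..gggggggg       
236                RRRRR            oggggggggggggggggggggggggggggggggggggggog       
237                 RRRRR           gggggggggggggggggggggggggggggggggggggggog       
238                 RRR..            gggggggggggggggggggggggggggggggggggggggg       
239                  R..gggg        gggggggg ..ggggggggggggggggggggggggggggg        
240                    gggggggggggggggg ...ggggggggggggggggggggggggggggggggg        
241                     g..ggggggg.... ggggggggggggggggggggggggggggggggggggg
```

```bash
python3 -m crank '[3,-0.5,-1.5,0,0, 3,-1,-3.5,0,0, 3,-1,-3,1,0, 3,-0.2,-0.9,3,0, 3,0,0,3,0, 3,0,0,1,0, 3,0,0,0,0, 3,0,0,0,0]' 30
python3 - <<'E'
from h import *
np.set_printoptions(precision=2,suppress=True)
print(togo([.459,.2395,.040]),env.observe()["position"])
S=optics.get_image("side");print(proj(S,[.459,.2395,.083])); cmap(S,250,200,300,242)
E
```

```text
time_s: 15.58
position: [0.4575, 0.2392, 0.0807]
tool_rot: [[-0.189, 0.982, -0.001], [0.982, 0.189, -0.0], [-0.0, -0.002, -1.0]]
ft_force: [0.6, 0.7, 0.8]
grip_width: 0.0298
gripper_force: 0.0
[0.   0.16 4.06] [0.46 0.24 0.08]
[271.63 234.55]
200 .############ggggggggggg.################..ggggggg
201 .############ggggggggggg.###########...g gggggg   
202 .###########.ggggggggggg.##########.ggggg         
203 ############ggggggggggg.##########.               
204 ############ggggggggggg.##########                
205 ############ggggggggggg.#########.                
206 ###########.gggggg     .####gg..#.             ooo
207 ###########..           ####ggg.#.          oooooo
208 ###########.            .###.gg.#.      ggoooooogg
209 ###########             .###.gg.#. ggggggooooggggg
210 ###########             .###.ggg.#gggggooooggggggg
211 #.#########            g.###.ggg.#ggggoooogggggggg
212   .######.gg     ggggggg.###.ggg.#.ggooogggggggggg
213    #####.ggggggggggggggg.####ggg.#g oooggggggggggg
214    #####.ggggggggggggggg.####ggg.#  oogggggggggggg
215    .####.ggg..g         .###
[... 752 characters left out ...]
      ggg                  gggggggoooooo
230                 .gg                  ggggggggggooo
231                 gg RR                ggggggggggggg
232      .    ...     RRRR               ggggggggggggg
233                   RRRRR             gggggggggggggg
234                   RRRRRR             ggggggggggggg
235                    RRRRRR            ggggggggggggg
236                     RRRRR            ogggggggggggg
237                     RRRRRR            gggggggggggg
238                      RR...            gggggggggggg
239                       R....gg        ggggggggggggg
240                         g....ggggggg..gg .gggggggg
241                          g.....gg......ggggggggggg
```

```bash
python3 -m crank '[3,0,0.15,1.5,0, 3,0,0,1.5,0, 3,0,0,0.8,0, 3,0,0,0.3,0, 3,0,0,0,0, 0.5,0,0,0,0, 0.5,0,0,0,0, 0.5,0,0,0,0]' 40
python3 -m crank '[0.5,0,0,0,0, 0.5,0,0,0,0, 0.5,0,0,0,0, 0.5,0,0,0,0, 0.5,0,0,0,0, 0.5,0,0,0,0, 0.5,0,0,0,0, 0.5,0,0,0,0]' 90
```

```text
time_s: 16.3
position: [0.4599, 0.2398, 0.0409]
tool_rot: [[-0.189, 0.982, 0.002], [0.982, 0.189, 0.001], [0.0, 0.002, -1.0]]
ft_force: [1.5, 1.1, -0.3]
grip_width: 0.0083
gripper_force: 38.9
time_s: 16.97
position: [0.4592, 0.2395, 0.0401]
tool_rot: [[-0.189, 0.982, 0.0], [0.982, 0.189, 0.0], [0.0, 0.0, -1.0]]
ft_force: [1.5, 1.3, 0.4]
grip_width: 0.0065
gripper_force: 77.3
```

```bash
python3 -m crank '[0.5,0,0.15,-0.77,0, 0.5,0,0.22,-0.75,0, 0.5,0,0.28,-0.73,0, 0.5,0,0.35,-0.70,0, 0.5,0,0.41,-0.67,0, 0.5,0,0.46,-0.63,0, 0.5,0,0.52,-0.58,0, 0.5,0,0.57,-0.53,0]' 90
python3 - <<'E'
from h import *
np.set_printoptions(precision=4,suppress=True)
S=optics.get_image("side");s=env.observe();R=np.array(s["tool_rot"]);print(red(S)[:3],proj(S,np.array(s["position"])+[0,0,.043]),proj(S,np.array(s["position"])+[0,0,.043]+R[:,0]*.05)); cmap(S,250,190,335,240)
E
```

```text
time_s: 17.63
position: [0.4886, 0.2452, 0.0946]
tool_rot: [[-0.189, 0.982, -0.0], [0.982, 0.189, -0.0], [-0.0, -0.0, -1.0]]
ft_force: [-4.1, -1.3, 3.1]
grip_width: 0.0065
gripper_force: 77.7
[(array([622.36  , 345.9333]), np.int32(75))] [285.1382 205.9555] [274.63   193.0637]
190 ggggggg.###########...##########gg.#################.gggggggggggggggggggggggggggggggg
191 gggggggg.#######################gg.################.ggggggggggggggggggggggggggggggggg
192 ggggggggg.######################gg.###########...gggggggggggggggggggggggggggggggggggg
193 ggggggggggg.####################...##########.ggggggggggggggggggggggggggggggggggggggg
194 gggggggggggg.###############################.gggggggggggggggggggggggggggggggggggggggg
195 ggggggggggggg.##############################gggggggggggggggggggggggggggggggggggggg   
196 gggggggggggggg.############################.gggggggggggggggggggggggggggggggg         
197 ggggggggggggggg.######################gg..#ggggggggggggggggggggggggggg               
198 gggggggggggggggg.#####################ggg.#gggggggggggggggggggggg                    
199 gggggggg
[... 2970 characters left out ...]
  ...                        gggggggggggggggggggggggggggg.ggggggggggggo      
233                                      oggggggggggggggggggggggggggggg.ggggggggggg      
234                                      ogggggggggggggggggggggggggggggggg.gggggggg      
235                                       ggggggggggggggggggggggggggggggg..ggggggg       
236                                       gggggggggggggggggggggggggggggggggggggggg       
237                                       gggggggggggggggggggggggggggggggggggggggg       
238                                       gggggggggggggggggggggggggggggggggggggggg       
239                                       gggggggggggggggggggggggggggggggggggggggg
```

```bash
python3 -m crank '[0.5,0,0.55,-0.6,0, 0.5,0,0.6,-0.5,0, 0.5,0,0.68,-0.4,0, 0.5,0,0.72,-0.34,0, 0.5,0,0.74,-0.24,0, 0.5,0,0.76,-0.17,0, 0.5,0,0.77,-0.1,0, 0.5,0,0.78,-0.03,0]' 90
python3 - <<'E'
from h import *
np.set_printoptions(precision=4,suppress=True)
S=optics.get_image("side");print(red(S)[:3]); cmap(S,270,165,335,260)
E
```

```text
time_s: 18.35
position: [0.5439, 0.2559, 0.1173]
tool_rot: [[-0.189, 0.982, -0.001], [0.982, 0.189, -0.0], [-0.0, -0.001, -1.0]]
ft_force: [-0.1, 0.3, -3.6]
grip_width: 0.0068
gripper_force: 76.8
[(array([622.36  , 345.9333]), np.int32(75))]
165 gggggggggg.#########gggggggg.##################################.g
166 ggggggggggg.########.ggggggg.##################################gg
167 gggggggggggg.########.gggggg.#################################.gg
168 ggggggggggggg.########.ggggg.#################################ggg
169 gggggggggggggg.########.ggggg.###############################.ggg
170 ggggggggggggggg.########.gggg.##############################.gggg
171 gggggggggggggggg.########.....##############################ggggg
172 ggggggggggggggggg#######################..#################.ggggg
173 ggggggggggggggggg.######################g.############...#.gggggg
174 gggggggggggggggggg.#####################g.###########.ggg.ggggggg
175 ggggggggggggggggggg .###################..##########.gggggggggggg
176 ggggggggggggggggggggg.#############################.ggggggggggggg
177 gggggggggggggg
[... 5076 characters left out ...]
gggggg         
250             .....ggggggggggggggggggggggggggggggggggggggg         
251            ...... ggggggggggggggggggggggggggggggggggggg          
252             ......ggggggggggggggggggggggggggggggggggggg          
253             ...... ggggggggggggggggggggggggggggggggggg           
254              ...... ggggggggggggggggggggggggggggggggg            
255            ..........ggggggggggggggggggggggggggggggg             
256            ...........ggggggggggggggggggggggggggggg.             
257            ............gggggggggggggggggggggggggggg              
258            ..............gggggggggggooggggggggg.ggg              
259             ................gggggggggggggggg....gg
```

```bash
python3 -m crank '[0.5,0,0,0.1,0, 0.5,0,0,0.1,0, 0.5,0,0,0,0, 0.5,0,0,0,0, 0.5,0,0,0,0, 0.5,0,0,0,0, 0.5,0,0,0,0, 0.5,0,0,0,0]' 90
python3 - <<'E'
from h import *
S=optics.get_image("side"); cmap(S,278,203,335,261)
E
```

```text
time_s: 19.07
position: [0.5439, 0.2554, 0.1167]
tool_rot: [[-0.189, 0.982, 0.003], [0.982, 0.189, -0.0], [-0.001, 0.003, -1.0]]
ft_force: [0.6, -3.5, 5.6]
grip_width: 0.0065
gripper_force: 78.0
203 gggggggg        ..                   g..                 
204 gg              ..                   g..                 
205                 ..                   g..                 
206                 ..    ooooooooooooo  g..                 
207                 .gooooooooooooooooooog..                 
208                oooooooggggggggggggooog..oo               
209              ooooogggggggggggggggggggg..oooo             
210            ggooogggggggggggggggggggggg..goooo            
211           oogggggggggggggggggggggggggg..gggooo           
212         oooogggggggggggggggggggggggggg..gggggoo          
213        ooooggggggggggggggggggggggggggg..ggggggoo         
214        ooogggggggggggggggggggggggggggg..ggggggooo        
215       oooggggggggggggggggggggggggggggg..gggggggooo       
216       oogggggggggggggggggggggggggggggg..gggggggooo       
217      oooggggggggggggggggggggggggg
[... 1974 characters left out ...]
ggggggggggggggggggggggggg         
250    ......ggggggggggggggggggggggggggggggggggggggg         
251    ...... gggggggggggggggggggggggggggggggggggggg         
252     ......ggggggggggggggggggggggggggggggggggggg          
253     ...... ggggggggggggggggggggggggggggggggggg           
254      ......gggggggggggggggggggggggggggggggggg            
255     ........gggggggggggggggggggggggggggggggg             
256   ...........ggggggggggggggggggggggggggggggg             
257   .............gggggggggggggggggggggggggggg              
258   ...............ggggggggoooooggggggggggggg              
259     ................ggggggogoogggggg... gg               
260     ...................ggggggggggggg..ggg
```

```bash
python3 -m crank '[0.5,0,0,-0.1,0, 0.5,0,0,-0.2,0, 0.5,0,0,-0.5,0, 0.5,0,0,-0.9,0, 0.5,0,0,-1.2,0, 0.5,0,0,-1.5,0, 0.5,0,0,-1.5,0, 0.5,0,0,-1.5,0]' 100
python3 -m crank '[0.5,0,0,-1.2,0.01, 0.5,0,0,-0.9,0.015, 0.5,0,0,-0.5,0.02, 0.5,0,0,-0.2,0.02, 0.5,0,0,0,0.02, 0.5,0,0,0,0.015, 0.5,0,0,0,0, 0.5,0,0,0,0]' 100
python3 - <<'E'
from h import *
np.set_printoptions(precision=2,suppress=True)
print(togo([.4393,-.0324,.219]),env.observe()["wrist_torque"])
S=optics.get_image("side"); cmap(S,272,120,335,215)
E
```

```text
time_s: 19.78
position: [0.5429, 0.2558, 0.1905]
tool_rot: [[-0.189, 0.982, -0.001], [0.982, 0.189, 0.0], [0.0, -0.001, -1.0]]
ft_force: [0.1, -0.9, -4.4]
grip_width: 0.0065
gripper_force: 76.6
time_s: 20.45
position: [0.543, 0.2557, 0.2169]
tool_rot: [[-0.09, 0.996, -0.001], [0.996, 0.09, -0.0], [-0.0, -0.001, -1.0]]
ft_force: [0.3, -0.7, -4.9]
grip_width: 0.0068
gripper_force: 76.7
[-27.75 -12.94  -0.19] [-0.11 -0.02  0.01]
120 ggggggggggg.#########...###########g.#####################.gggg
121 gggggggggggg.######################g.#####################ggggg
122 ggggggggggggg.#####################gg.###################.ggggg
123 gggggggggggggg.####################gg.##################.gggggg
124 ggggggggggggggg.###################gg.#############.g.#.ggggggg
125 ggggggggggggggg.###################gg.###########.gggg.gggggggg
126 gggggggggggggggg###################gg###########.gggggggggggggg
127 ggggggggggggggggg##################g.##########.ggggggggggggggg
128 gggggggggggggggggg#################g.##########gggggggggggggggg
129 ggggggggggggggggggg.###############g.####...###ggggggg
[... 5078 characters left out ...]
gggggggggggggggggggggggg       
205 gg             ggggggggggggggggggggggggggggggggggggggggg       
206                ggggggggggggggggggggggggggggggggggggggggg       
207                ggggggggggggggggggggggggggggggggggggggggg       
208                ggggggggggggggggggggggggggggggggggggggggg       
209                ggggggggggggggggggggggggggggggggggggggggg       
210                ggggggggggggggggggggggggggggggggggggggggg       
211                 ggggggggggggggggggggggggggggggggggggggg        
212                 ggggggggggggggggggggggggggggggggggggggg        
213                  ggggggggggggggggggggggggggggggggggggg         
214                o ggggggggggggggggggggggggggggggggggg
```

```bash
python3 -m crank '[0.5,0,-0.2,-0.1,0, 0.5,-0.2,-0.4,-0.1,0, 0.5,-0.4,-0.6,0,0, 0.5,-0.6,-0.8,0,0, 0.5,-0.8,-1,0,0, 0.5,-1,-1.1,0,0, 0.5,-1.2,-1.2,0,0, 0.5,-1.4,-1.2,0,0]' 100
python3 -m crank '[0.5,-1.6,-1.1,0,0, 0.5,-1.6,-1,0,0, 0.5,-1.6,-0.9,0,0, 0.5,-1.6,-0.8,0,0, 0.5,-1.6,-0.7,0,0, 0.5,-1.6,-0.6,0,0, 0.5,-1.6,-0.5,0,0, 0.5,-1.6,-0.4,0,0]' 100
python3 -m crank '[0.5,-1.6,-0.3,0,0, 0.5,-1.6,-0.1,0,0, 0.5,-1.5,0,0,0, 0.5,-1.3,0,0,0, 0.5,-1.1,0,0,0, 0.5,-0.9,0,0,0, 0.5,-0.7,0,0,0, 0.5,-0.4,0,0,0]' 100
python3 - <<'E'
from h import *
np.set_printoptions(precision=3,suppress=True)
s=env.observe();R=np.array(s["tool_rot"]);p=np.array(s["position"])
print("togo stage",togo([.4393,-.0324,.219]))
S=optics.get_image("side")
print([(d["at"][0]*640,d["at"][1]*480,d["score"]) for d in spotter.look_for(S,"pail")][:2])
print("mid proj",proj(S,p+[0,0,.037]+R[:,0]*.025)); cmap(S,225,190,395,330)
E
```

```text
time_s: 21.17
position: [0.4824, 0.1936, 0.2196]
tool_rot: [[-0.091, 0.996, 0.0], [0.996, 0.091, 0.0], [0.0, 0.0, -1.0]]
ft_force: [-0.2, 0.5, -4.1]
grip_width: 0.0065
gripper_force: 76.6
time_s: 21.83
position: [0.4344, 0.0603, 0.2199]
tool_rot: [[-0.09, 0.996, 0.001], [0.996, 0.09, -0.0], [-0.0, 0.001, -1.0]]
ft_force: [0.2, -0.3, -4.6]
grip_width: 0.0067
gripper_force: 76.6
time_s: 22.5
position: [0.4396, -0.0305, 0.2196]
tool_rot: [[-0.09, 0.996, 0.0], [0.996, 0.09, -0.0], [-0.0, 0.0, -1.0]]
ft_force: [-0.1, -1.0, -5.2]
grip_width: 0.0068
gripper_force: 76.6
togo stage [-0.19  -0.052  0.06 ]
[(402.688, 239.904, 0.32)]
mid proj [283.352 241.013]
190 ggggggggggggggggggggggg.###################################################################...................ggggggggggg  ooooooooooooooooooo ggggggggggggggg............
191 ggggggggggggggggggggggg.###################################################################....................gggggggggg  ooooooooooooooooooogggggggggggggggg............
192 ggggggggggggggggggggggg.#################################################################
[... 23356 characters left out ...]

326     ......gggggggggg.####.                 gggggggggggggggggggggggggggggggggggggggggggggggggoo              g....ggg....................................##................
327     g.....gggggggggg.####.                gggggggggggggggggggggggggggggggggggggggggggggggggoog               ....ggg....................................###...............
328      .....gggggggggg.####.                  gggggggggggggggggggggggggggggggggggggggggggggggog                ....ggg......................................#...............
329      ......gggggggggg.###.               g o gggggggggggggggggggggggggggggggggggggggggggggog                 ....ggg................................... ..##..............
```

```bash
python3 - <<'E'
from h import *
np.set_printoptions(precision=1,suppress=True)
s=env.observe();R=np.array(s["tool_rot"]);p=np.array(s["position"])
S=optics.get_image("side")
for h in(.037,.043): 
  m=p+[0,0,h]+R[:,0]*.025
  f=lambda y,z:proj(S,m+R[:,0]*y+[0,0,z])
  print(h,"mid",f(0,0),"near leg top/at -60",f(-.05,0),f(-.05,-.06),"far leg",f(.05,0),f(.05,-.06),"rim c",f(0,-.079), "sleeve end b",f(-.036,0))
for q in("bail_mid","sleeve_b","pail","hook_stand"): print(q,[(np.array(d["at"])*[640,480],round(d["score"],2)) for d in spotter.look_for(S,q)][:3])
m=np.array([.5465,.003,.215]);print("seat",proj(S,m),"tip",proj(S,[.5221,.001,.243]))
E
```

```text
0.037 mid [283.3 240.9] near leg top/at -60 [295.6 263.5] [297.8 297.7] far leg [272.3 220.6] [275.4 253.5] rim c [286.8 284.5] sleeve end b [292.  256.9]
0.043 mid [283.  237.3] near leg top/at -60 [295.3 259.9] [297.5 294.5] far leg [272.  217.1] [275.1 250.4] rim c [286.6 281.4] sleeve end b [291.7 253.3]
bail_mid [(array([291.8, 271.2]), 0.91)]
sleeve_b [(array([294.1, 279.4]), 0.54)]
pail [(array([287.6, 299.6]), 0.79), (array([291.5, 277.4]), 0.34)]
hook_stand [(array([403.7, 243.3]), 0.61)]
seat [357.9 246.1] tip [342.3 234.6]
```

```bash
python3 -m crank '[0.5,-0.05,0.15,0,0, 0.5,-0.1,0.35,0,0, 0.5,-0.05,0.6,0,0, 0.5,0,0.8,0,0, 0.5,0,0.9,0,0, 0.5,0,0.95,0,0, 0.5,0,0.95,0,0, 0.5,0,0.95,0,0]' 100
python3 -m crank '[0.5,0,0.95,0,0, 0.5,0,0.9,0,0, 0.5,0,0.8,0,0, 0.5,0,0.7,0,0, 0.5,0,0.6,0,0, 0.5,0,0.5,0,0, 0.5,0,0.4,0,0, 0.5,0,0.25,0,0]' 100
python3 - <<'E'
from h import *
np.set_printoptions(precision=3,suppress=True)
R=np.array(env.observe()["tool_rot"])
print("to seat",togo(np.array([.5465,.003,.215-.040])-R[:,0]*.025))
S=optics.get_image("side");save(S,"seat.png",(300,190,430,310),6)
p=np.array(env.observe()["position"]);
for h in(.037,.043):print(proj(S,p+[0,0,h]+R[:,0]*.025),proj(S,p+[0,0,h]-R[:,0]*.025))
E
```

```text
time_s: 23.52
position: [0.4973, -0.0266, 0.2193]
tool_rot: [[-0.09, 0.996, -0.0], [0.996, 0.09, 0.0], [0.0, -0.0, -1.0]]
ft_force: [0.7, -0.0, -4.7]
grip_width: 0.0065
gripper_force: 76.6
time_s: 24.18
position: [0.5473, -0.022, 0.2195]
tool_rot: [[-0.09, 0.996, -0.0], [0.996, 0.09, 0.0], [0.0, -0.0, -1.0]]
ft_force: [-0.1, -0.8, -4.8]
grip_width: 0.0071
gripper_force: 76.6
to seat [0.    0.151 4.447]
[357.745 223.129] [373.462 243.812]
[357.851 219.63 ] [373.657 240.235]
```

View pics/seat.png

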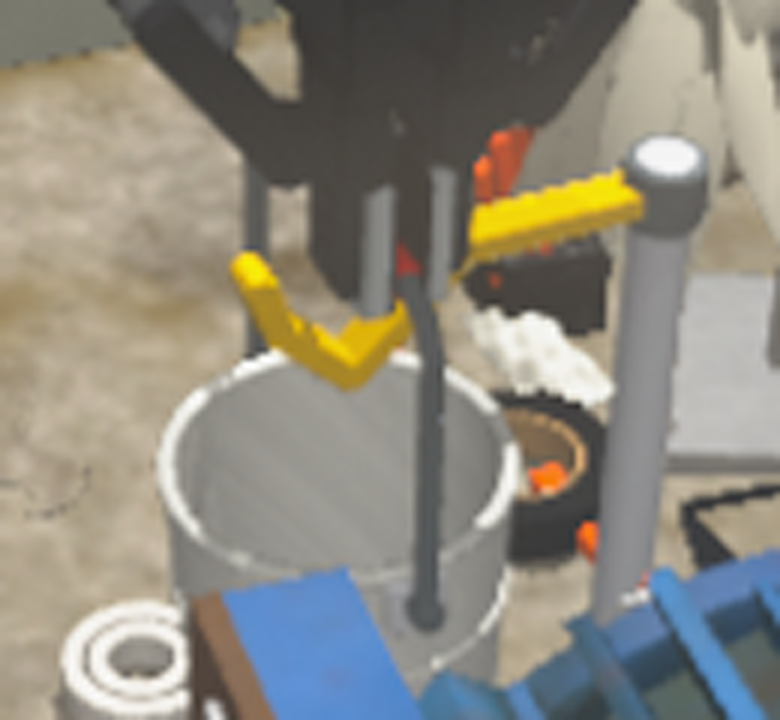

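```bash
python3 -m crank '[0.5,0,0.08,0.2,0, 0.5,0,0.07,0.4,0, 0.5,0,0,0.6,0, 0.5,0,0,0.7,0, 0.5,0,0,0.7,0, 0.5,0,0,0.6,0, 0.5,0,0,0.4,0, 0.5,0,0,0.3,0]' 100
python3 -m crank '[0.5,0,0,0.1,0, 0.5,0,0,0,0, 0.5,0,0,0,0, 0.5,0,0,0,0, 0.5,0,0,0,0, 0.5,0,0,0,0, 0.5,0,0,0,0, 0.5,0,0,0,0]' 100
```

```text
time_s: 24.9
position: [0.5482, -0.0219, 0.1798]
tool_rot: [[-0.09, 0.996, -0.001], [0.996, 0.09, 0.0], [0.0, -0.001, -1.0]]
ft_force: [0.1, -0.1, -5.1]
grip_width: 0.0065
gripper_force: 76.6
time_s: 25.57
position: [0.5484, -0.0219, 0.1796]
tool_rot: [[-0.09, 0.996, 0.0], [0.996, 0.09, -0.0], [-0.0, 0.0, -1.0]]
ft_force: [1.0, -0.1, -4.1]
grip_width: 0.0067
gripper_force: 76.6
```

Lower on in small steps until the hook takes the weight.

```bash
python3 -m crank '[0.5,0,0,0.1,0, 0.5,0,0,0.1,0, 0.5,0,0,0.1,0, 0.5,0,0,0,0, 0.5,0,0,0,0, 0.5,0,0,0,0, 0.5,0,0,0,0, 0.5,0,0,0,0]' 100
python3 -m crank '[0.5,0,0,0.1,0, 0.5,0,0,0.1,0, 0.5,0,0,0,0, 0.5,0,0,0,0, 0.5,0,0,0,0, 0.5,0,0,0,0, 0.5,0,0,0,0, 0.5,0,0,0,0]' 100
```

```text
time_s: 26.23
position: [0.5492, -0.022, 0.1772]
tool_rot: [[-0.09, 0.996, 0.002], [0.996, 0.09, -0.0], [-0.001, 0.002, -1.0]]
ft_force: [6.1, -0.2, 5.3]
grip_width: 0.0065
gripper_force: 78.0
time_s: 26.9
position: [0.5495, -0.0221, 0.1762]
tool_rot: [[-0.09, 0.996, 0.004], [0.996, 0.09, -0.001], [-0.001, 0.004, -1.0]]
ft_force: [4.3, 1.1, 12.1]
grip_width: 0.0065
gripper_force: 78.7
```

```bash
python3 -m crank '[0.5,0,0.1,-0.1,0, 0.5,0,0.1,-0.1,0, 0.5,0,0,0,0, 0.5,0,0,0,0, 0.5,0,0,0,0, 0.5,0,0,0,0, 0.5,0,0,0,0, 0.5,0,0,0,0]' 100
```

```text
time_s: 27.57
position: [0.5497, -0.022, 0.1768]
tool_rot: [[-0.09, 0.996, -0.001], [0.996, 0.09, -0.001], [-0.0, -0.001, -1.0]]
ft_force: [-1.5, -1.3, 7.7]
grip_width: 0.0058
gripper_force: 77.9
```

```bash
python3 -m crank '[0.5,0,0,-0.1,0, 0.5,0,0,0,0, 0.5,0,0,0,0, 0.7,0,0,0,0, 1,0,0,0,0, 1.5,0,0,0,0, 2,0,0,0,0, 2.5,0,0,0,0]' 20
python3 -m crank '[3,0,0,0,0, 3,0,0,0,0, 3,0,0,0,0, 3,0,0,0,0, 3,0,0,-0.3,0, 3,0,0,-0.6,0, 3,0,0,-1,0, 3,0,0,-1.5,0]' 20
python3 - <<'E'
from h import *
np.set_printoptions(precision=1,suppress=True)
S=optics.get_image("side")
for q in("bail_mid","pail"): print(q,[(np.array(d["at"])*[640,480],round(d["score"],2)) for d in spotter.look_for(S,q)][:3])
print(proj(S,[.5465,.003,.215]),proj(S,[.5465,.003,.136])); cmap(S,320,225,400,300)
E
```

```text
time_s: 28.23
position: [0.5504, -0.0216, 0.1773]
tool_rot: [[-0.09, 0.996, -0.0], [0.996, 0.09, 0.0], [0.0, -0.0, -1.0]]
ft_force: [-0.2, 0.2, 0.9]
grip_width: 0.025
gripper_force: 0.0
time_s: 28.9
position: [0.55, -0.0217, 0.2116]
tool_rot: [[-0.09, 0.996, -0.002], [0.996, 0.09, 0.0], [0.001, -0.002, -1.0]]
ft_force: [-0.5, 0.3, 0.6]
grip_width: 0.0298
gripper_force: 0.0
bail_mid [(array([364.4, 263. ]), 0.84)]
pail [(array([364.4, 281. ]), 0.77), (array([367.7, 261. ]), 0.59), (array([350.7, 258.4]), 0.42)]
[357.9 246.1] [356.6 286.3]
225                   g....................          g............gggg..            
226                   g.....g..............g          .. .........ggg...            
227                    ggggg g...........gg.           . .........ggg...            
228                        ggg.........gggg.g            .........ggg...            
229                        gg..........ggggg             ........gggg...          ..
230                        gg..........gggg              ........gggg...      ......
231                       g............ggggg  
[... 5111 characters left out ...]
gggggggggooo           oggg
292 ooooooooooog.                             gggggggg...ggggggggoooo          gg gg
293 ooooooogooog.     g                        ggggggg...ggggggggooo          g    g
294 oooooooogoog..                             ggggggg...gggggggooog          g     
295 ooooooooggog..     g                        ggggg ...ggggggoooog          gg    
296 ogggggoogggg...                             ggggg....gggggoooog            g    
297 gggggggggggg...                              gggg....gggggooogg            g.   
298 gggggggggggg...     g                        gggg...ggggooooggg          gg     
299 gggggggggggg....                              ggg...gggoooogggg        gg
```

```bash
python3 -m crank '[3,0,0,-2,0, 3,0,0,-2.5,0, 3,0,0,-2.5,0, 3,0,0,-2,0, 3,0,-2,0,0, 3,0,-3.5,0,0, 3,0,-3.5,0,0, 3,0,-3.5,0,0]' 20
python3 -m crank '[3,-3.5,-2,0,0, 3,-4,0,0,0, 3,-4,0,0,0, 3,-4,0,0,0, 3,-4,0,0,0, 3,-4,0,0,0, 3,-2,0,0,0, 3,0,0,0,0]' 20
python3 - <<'E'
from h import *
np.set_printoptions(precision=1,suppress=True)
T=optics.get_image("top");c=proj(T,[.5465,.003,.136]);print(c,proj(T,[.5465,.003,.215]),proj(T,[.55,-.022,.215]))
print([(np.array(d["at"])*[640,480],round(d["score"],2)) for d in spotter.look_for(T,"bearing")])
for q in("capacitor","tape","clamp","pen"): print(q,[(np.array(d["at"])*[640,480],round(d["score"],2)) for d in spotter.look_for(T,q)][:2])
x,y=int(c[0]),int(c[1]); g=T["color"][y-26:y+26,x-26:x+26].astype(int)
for r in g: print(''.join('Y' if v[0]-v[2]>80 and v[1]>100 else 'R' if v[0]-v[1]>70 else 'B' if v[2]-v[0]>40 else '.:-=+*%@'[min(7,int(v.sum()/3)//32)] for v in r))
S=optics.get_image("side");cmap(S,326,262,390,302)
E
```

```text
time_s: 29.72
position: [0.4242, -0.0329, 0.3004]
tool_rot: [[-0.091, 0.996, -0.001], [0.996, 0.091, 0.0], [0.001, -0.001, -1.0]]
ft_force: [0.2, -0.7, 0.5]
grip_width: 0.0296
gripper_force: 0.0
time_s: 30.38
position: [0.4286, -0.2925, 0.2994]
tool_rot: [[-0.086, 0.996, -0.002], [0.996, 0.086, 0.002], [0.002, -0.002, -1.0]]
ft_force: [-0.5, 1.1, -0.7]
grip_width: 0.0298
gripper_force: 0.0
[380.8 234.6] [385.3 228.4] [397.7 226.5]
[(array([329.2, 256.7]), 0.82), (array([215.8, 284.7]), 0.58), (array([378.4, 240.9]), 0.5), (array([414.3, 264.7]), 0.46)]
capacitor [(array([305.7, 220.2]), 0.81)]
tape [(array([308.1, 188.3]), 0.56)]
clamp [(array([269.4, 300. ]), 0.61), (array([312.7, 196.7]), 0.49)]
pen [(array([373.4, 300.2]), 0.53)]
==BBBBBBBBBBBBB-----BBBBBBBYYYYYYY==================
=+BBBBBBBBBBBBB=----BBBBBBB+YYYYYY==================
++BBBBBBBBBBBBBBBBBBBBBBBBB+YYYYYYY=================
++=BBBBBBBBBBBBBBBBBBBBBBBB+YYYYYYY=================
++=BBBBBBBBBBBBBBBBBBBBBBBB+YYYYYYY=================
===BBBBBBBBBBBBBBBBBBBBBBBB=YYYYYYY=================
+==BBBBBBBBBBBBBBBBBBBB=++B+YYYYYYY====
[... 4458 characters left out ...]
##########
292 ################################################################
293 ################################################################
294 ################################################################
295 ################################################################
296 ################################################################
297 ################################################################
298 ################################################################
299 ################################################################
300 ################################################################
301 ################################################################
```

```bash
for i in 1 2; do python3 -m crank '[3,0,0,0,0, 3,0,0,0,0, 3,0,0,0,0, 3,0,0,0,0, 3,0,0,0,0, 3,0,0,0,0, 3,0,0,0,0, 3,0,0,0,0]' 20 | head -1; done
python3 - <<'E'
from h import *
A=optics.get_image("top")["color"].astype(int);B=optics.get_image("top")["color"].astype(int)
print(np.abs(A-B)[195:270,340:430].max())
C=cv2.imread("pics/top1.png")[:,:,::-1].astype(int);print("tape diff",np.abs(B-C)[180:212,288:325].max(),"cap",np.abs(B-C)[205:240,290:320].max(),"clamp",np.abs(B-C)[285:308,245:290].max(),"pen",np.abs(B-C)[292:305,342:410].max())
print(env.close_job())
E
```

```text
time_s: 31.4
time_s: 32.07
15
tape diff 16 cap 16 clamp 98 pen 24
the job is handed in; nothing more can be done
None
```

The job is handed in at about 32 s. The pail hangs still on the yellow hook by the bare middle of its bail, with the bearing inside and the arm clear. The pen, tape and capacitor look unmoved. The clamp's image patch changed, which is probably just the bail and its shadow no longer being over it.

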